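Zero the stud head, then rock the angle gauge on its stud to the set mark

TASK

Turn the head of the stud stand until its pointer is on the zero line. Then pick up the angle gauge, rest the notch under its foot on the middle of the stud, and rock it there until the swinging needle settles on the set mark. Finish while still holding it like that, with the needle at rest on the mark, and leave the timer, the tape roll and the vial where they are.

Things in the scene. Friction and masses are not known exactly. Their poses are not given: they have to be found in the camera images.
- stand: fixed grey stud stand: a block 104 x 104 x 22 mm, on it a round turning head (76 mm across, 10 mm thick) that carries the stud. Origin: centre of its underside on the bench; z up. A long white zero line lies on the block's top at the middle of its -x side (towards the robot), short lines every 10 degrees beside it. Mind the big white instrument, 230 mm high, to the left (x over 0.52, y over 0.2).
- head (a joint): angle of the turning head, rad, positive counter-clockwise seen from above, 0 when the black pointer on the head meets the zero line. Turned by gripping the stud; it turns about the stand's vertical centre line against about 0.12 N m of friction and stays where it is left. It starts 0.5 to 1.2 rad counter-clockwise of zero.
- stud_top (a point): top of the steel stud, on the head's axis, 64 mm above the bench: an upright plate along this point's x (at head zero: the stand's x), 14 mm thick (y), 56 mm long, 32 mm high above the head, sides vertical. Its upper edge is rounded (7 mm radius) and uneven, 1 mm higher here than at the ends. The gauge rocks about the line along the stud 7 mm below this point. The head's pointer is on its -x side.
- gauge: loose pendulum angle gauge, 0.2 to 0.45 kg, standing on its foot: foot bar 34 (x) x 104 (y) x 16 (z) mm, above it a round grey housing 104 mm across, 24 mm thick, with a white dial on its -x face (centre 70 mm above the underside), and a black square grip post on top. Origin: centre of the foot's underside; z up, the dial faces -x, y along the foot.
- grip (a point): point to grip on the gauge: on the centre line of the square grip post, 140 mm above the foot's underside. The post is 26 x 26 mm with its sides along the gauge's x and y, and stands free from 122 to 158 mm above the underside. Axes as the gauge.
- notch (a point): apex of the 90 degree V notch in the middle of the foot's underside, 10 mm above the underside; the notch is 20 mm wide at its mouth and runs along the gauge's x axis, right through. Axes as the gauge. Seated on the stud, this point lies about 3 mm above stud_top (gauge upright).
- needle (a joint): angle of the freely swinging black needle on the dial, rad: 0 towards the grip post, positive to the right seen facing the dial (towards the gauge's -y). A damped pendulum (half a second a swing, settles in about 2 s) that comes to rest plumb upright: tilting the gauge's top to its +y side (left) by an angle makes it read plus that angle.
- mark (a joint): angle of the set mark, a small dark steel tab on the dial's rim, rad, in the same sense and with the same zero as needle; between 0.16 and 0.34. It is stiff and is set already: it does not move by itself.
- needle_tip (a point): tip of the needle, 45 mm from the dial centre. Axes as the needle.
- mark_tip (a point): inner end of the set mark where the needle tip meets it, 45 mm from the dial centre. Axes as the mark.
- timer: white bench timer, 66 x 66 x 20 mm, loose bystander; origin: centre of its underside, z up
- tape_roll: roll of masking tape lying flat, 68 mm across, 18 mm high, loose bystander; origin: centre of its underside, z up
- vial: small screw-cap glass vial standing upright, 23 mm across, 50 mm high, loose bystander; origin: centre of its underside, z up

How it is judged (in metres and radians):
On the way, in this order (a step that is already met when the one before it is completed fails the run):
1. the head's pointer stands on the zero line, the gauge not yet touched (value of joint head between -0.08 and 0.08 rad and velocity of joint head between -0.1 and 0.1 rad/s and distance of gauge from where it was at the start of the episode below 0.01 m), for 0.2 s.
2. the gauge rests with its notch on the stud (value of joint head between -0.08 and 0.08 rad and x of notch in the frame of stud_top between -0.015 and 0.015 m and y of notch in the frame of stud_top between -0.008 and 0.008 m and z of notch in the frame of stud_top below 0.008 m and angle between the x axis of gauge and the x axis of stud_top, either way round below 0.12 rad and contact force between gauge and stand above 0.3 N and contact force between the fingers and gauge above 2 N), for 0.2 s.
At the end, for the whole second after the job is handed in: Head within 0.08 rad of zero; the gauge, gripped by the fingers, bears on the stud with its notch (apex within 15 mm along, 8 mm across and 8 mm above the stud top, x axes within 0.12 rad); needle tip within 3.2 mm (0.07 rad) of the mark tip; needle and gauge at rest (all of step 2 and distance between needle_tip and mark_tip below 0.0032 m and velocity of joint needle between -0.4 and 0.4 rad/s and linear speed of gauge below 0.02 m/s); the arm keeps its last pose, push and grip.
It fails at once if the timer is pushed away or knocked over (distance of timer from where it was at the start of the episode above 0.02 m or angle between timer's own z axis and vertical above 0.4 rad).
It fails at once if the tape roll is pushed away or knocked over (distance of tape_roll from where it was at the start of the episode above 0.02 m or angle between tape_roll's own z axis and vertical above 0.4 rad).
It fails at once if the vial is pushed away or knocked over (distance of vial from where it was at the start of the episode above 0.02 m or angle between vial's own z axis and vertical above 0.4 rad).
It fails at once if the gauge is knocked over (angle between gauge's own z axis and vertical above 0.8 rad).
It also fails if it takes over 61 s, if anything falls off the work surface, if the arm or the gripper's body presses on something with over 40 N, if the wrist force passes 120 N, or if a joint passes its speed limit or range.

ROBOT

A 6-joint arm with a two-finger parallel gripper is mounted at the origin on a cart in front of the work surface, level with it; the furniture and walls round the work are solid. World frame = base frame: x ahead of the robot, y to its left, z up, the work surface at z = 0. Lengths are in m, angles in degrees, forces in N, time in s.
With the tool pointing down it reaches from about 0.4 to 0.825 m from the base axis. Payload 7 kg.
Tool frame: the origin (TCP) lies on the centre line of the jaws, within the pads' length; the fingertips stand 8 mm ahead of it and the grasp point (between the pads) lies 11 mm behind it; z points along the fingers, y is the line along which they close (so a half turn about z gives the same grasp; the last joint's range is limited). The gripper opens to 88 mm and grips with 3 to 60 N. Pads are 19 mm wide; open, the fingers measure 130 mm over their backs; the gripper's body (78 mm by 193 mm) begins 47 mm behind the grasp point.
Start: joints at [16.507, 20.546, 0.682, 0, -70.136, -16.507], TCP at [0.675, -0, 0.235] pointing down, gripper open.
Joint ranges: [-176.03, 176.03], [-82.01, 121.73], [-58.28, 71.71], [-173.87, 95.51], [-174.79, -0.11], [-173.66, 173.66]. Speed limits (degrees/s): [136.94, 136.94, 172.46, 180, 180, 180].

INTERFACE

Orientations are given as [roll, pitch, yaw] about the fixed x, y, z axes, in that order (R = Rz(yaw) Ry(pitch) Rx(roll)).
In Python, from plant import r gives the robot as it stands.
- The arm moves only by the tool carry_out, never from a script. Its argument "targets" is a list of rows, each a list of 6 numbers: the shift along the tool's x, y, z scaled (see below), then the turn, a rotation vector about the tool's x, y, z scaled (see below). A call has 1 to 5 rows; each row shifts and turns the commanded pose from where the row before left it, along the tool's axes as they then stand; what a row does not reach is not made up. The controller multiplies each number of a shift by 0.5 m and each number of a turn by 60 degrees. A row lasts 1/8 s, in which the tool goes at most 62.5 mm and 10.7 degrees, less where a joint would pass 70% of its speed; a pose out of reach is approached as far as the arm can. A call with a number of a shift or a turn outside -1 to 1 is refused whole. A call with a gripper value outside its range is refused whole. "hand" is the opening, from 0 (shut) to 1 (fully open), set as the call begins (left out, the last holds). The fingers move at their own pace and stop on an object; "squeeze" is the grip in N (left out, the last holds). Time passes only in rows, so rows that do not move let the fingers close. It gives the time, the measured TCP pose, the force, the opening and the grip force at its end, in the units of the state.
- r.get_state(): the state, without advancing time (a new reading comes with each control period).
- r.capture(name): name is "scene" or "side" or "wrist"; returns the picture (400x640x3 uint8, red, green, blue); there is no depth.
- r.camera_info(name): a dict with "K" (3x3 intrinsics, pixels), "eye" and "attitude" of the camera in the world. Camera axes: x right, y down, z forward; pixel columns grow to the right and rows downward; lengths in m; the calibration is good to about 2 mm. A picture is of the moment at which its call begins: read the wrist's pose just before it. camera_info takes no time and is no camera call; for the wrist camera it gives the pose at the moment of the call.
- r.close_job(): hands the job in; it is judged then, once.
The state is a dict: "time_s": time; "joints": joint angles; "qd": joint speeds; "joint_torque": joint torques, N m; "tcp_pos": TCP position; "eef_rot": TCP orientation; "contact_force": force on the tool from outside, world axes, zero at the start; "moment": the same for the moment, N m; "gripper_width": finger opening in m; "gripper_force": force on a finger pad.
Only numpy, scipy, OpenCV 4.12 (cv2) and the standard library are available. Lean on these libraries where they do the work, as an engineer would, in place of code of your own. Each camera call takes 0.05 s, during which the arm holds its last target. There are 200 camera calls.

## Working session

There is one attempt and no reset: what is moved stays moved. The work goes in short steps, Python scripts to look and compute and a tool call to move; the robot and the scene stay as the last step left them, time stands still between calls to the robot, and variables do not carry over. Pictures are saved under pics/ and viewed, at most 10 in all, crops included, and the job is handed in when it is done.

Besides the shell and the picture viewer there is one more tool, called after ">>>" by a JSON object that holds its "fn" and its "kwargs", one argument or row to a line. carry_out: Moves the arm, as the interface text tells. Its arguments: {"type":"object","properties":{"targets":{"type":"array","items":{"type":"array","items":{"type":"number","minimum":-1,"maximum":1}}},"hand":{"type":"number"},"squeeze":{"type":"number"}},"required":["targets"]}

```bash
mkdir -p pics
cat > h.py <<'E'
import numpy as np, cv2
from scipy.spatial.transform import Rotation as R
from plant import r
def cap(n,f):
    i=r.camera_info(n); im=r.capture(n); cv2.imwrite('pics/'+f,im[:,:,::-1]); return i,im
E
python3 - <<'E'
from h import *
for n in ("scene","side","wrist"):
    i,im=cap(n,n+'0.png'); print(n,i)
print(r.get_state())
E
```

```text
scene {'K': array([[497.14759405,   0.        , 332.54634388],
       [  0.        , 497.14759405, 198.30983137],
       [  0.        ,   0.        ,   1.        ]]), 'eye': array([ 0.18471699, -0.88304664,  0.56839397]), 'attitude': array([-119.2846059 ,    0.76525512,  -27.90726517])}
side {'K': array([[364.11830315,   0.        , 315.8525463 ],
       [  0.        , 364.11830315, 199.99321914],
       [  0.        ,   0.        ,   1.        ]]), 'eye': array([ 0.3257591 , -0.77387473,  0.60764475]), 'attitude': array([-125.30833109,    0.37122566,  -22.52431416])}
wrist {'K': array([[311.75419317,   0.        , 320.74079312],
       [  0.        , 311.75419317, 204.80972042],
       [  0.        ,   0.        ,   1.        ]]), 'eye': array([ 0.67518851, -0.08109339,  0.38431066]), 'attitude': array([ 1.62739374e+02, -1.42838450e-02,  1.79998543e+02])}
{'time_s': 0.15, 'joints': array([ 1.65065343e+01,  2.05818117e+01,  6.47228168e-01, -1.37624515e-02,
       -7.01379626e+01, -1.65076518e+01]), 'qd': array([0.03891151, 0.01042919, 0.16642004, 0.06922151, 0.12811539,
       0.02135665]), 'joint_torque': array([ 1.39394037e-04, -5.83274567e+01,  2.93289685e+01,  7.00122759e+00,
        8.75052094e-03, -9.76538854e-05]), 'tcp_pos': array([ 6.74641064e-01, -3.56843518e-05,  2.33853529e-01]), 'eef_rot': array([ 1.79926767e+02, -8.20907901e-03, -9.00057963e+01]), 'contact_force': array([ 0.97306256, -0.18964911,  0.09217713]), 'moment': array([ 0.0145711 , -0.00326609,  0.06625266]), 'gripper_force': 0.0, 'gripper_width': 0.08773237917905692}
```

View pics/scene0.png

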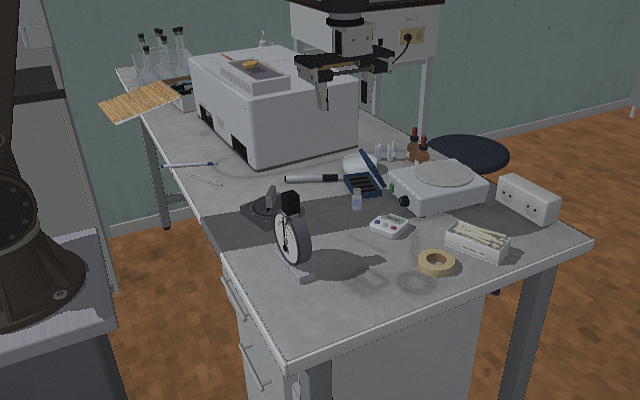

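View pics/wrist0.png

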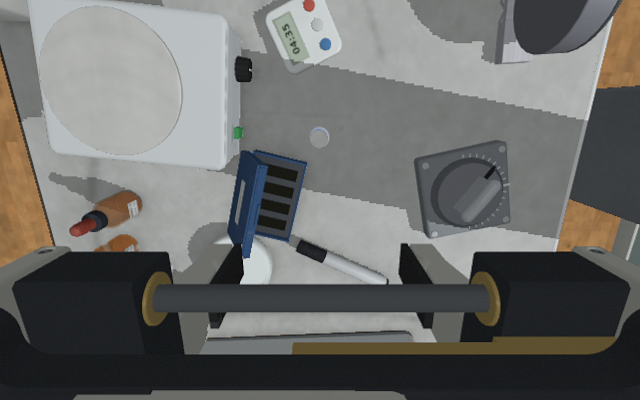

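The scene view shows the gauge at about (292,230) in front, with the stand behind it at (265,208). In the wrist view the stand is at about (465,190), with its pointer at (490,172) and zero line near (508,185). I'll enlarge both.

Run:
```python
from h import *
a=cv2.imread('pics/wrist0.png')[130:250,400:530]; b=cv2.imread('pics/scene0.png')[175:295,230:330]
a=cv2.resize(a,None,fx=6,fy=6,interpolation=cv2.INTER_CUBIC)[:600]
cv2.imwrite('pics/c1.png',cv2.resize(cv2.imread('pics/wrist0.png')[135:245,405:525],(654,600),interpolation=cv2.INTER_CUBIC))
cv2.imwrite('pics/c2.png',cv2.resize(b,(500,600),interpolation=cv2.INTER_CUBIC))
```

```text
(no output)
```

View pics/c1.png

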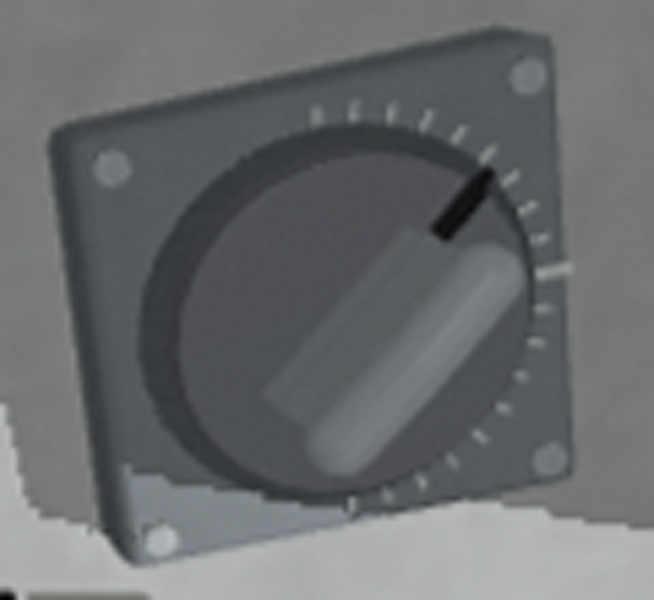

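View pics/c2.png

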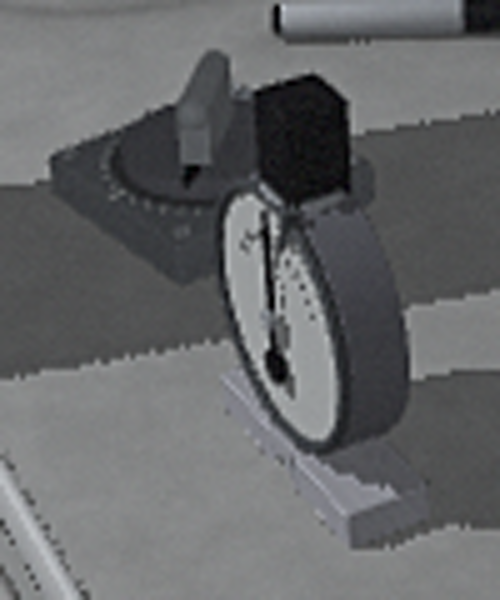

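```bash
cat >> h.py <<'E'
def ray(i,uv,z):
    K=np.array(i['K']);d=R.from_euler('xyz',i['attitude'],degrees=True).as_matrix()@np.linalg.inv(K)@np.array([uv[0],uv[1],1.])
    e=np.array(i['eye']);return e+d*(z-e[2])/d[2]
def proj(i,p):
    Rm=R.from_euler('xyz',i['attitude'],degrees=True).as_matrix();c=Rm.T@(np.array(p)-i['eye']);q=np.array(i['K'])@c;return q[:2]/q[2]
E
python3 - <<'E'
from h import *
w=r.camera_info('wrist'); s=r.camera_info('scene')
f=lambda u,v,z: ray(w,(405+u/5.45,135+v/5.4545),z)
P=[f(u,v,.022) for u,v in((112,168),(528,77),(550,460),(160,540))]
c=np.mean(P,0);print('c',c,[np.linalg.norm(P[i]-P[i-1]) for i in range(4)])
print('edge dirs',[np.degrees(np.arctan2(*(P[a]-P[b])[1::-1])) for a,b in((0,1),(3,2),(2,1),(3,0))])
an=lambda a,b:np.degrees(np.arctan2(*(a-b)[1::-1]))
z=f(555,270,.022);print('zero',z,an(z,c),np.linalg.norm((z-c)[:2]))
p1,p2=f(490,172,.032),f(440,237,.032);print('ptr',p1,an(p1,p2),an(p1,c))
a,b=f(490,277,.063),f(348,445,.063);print('stud',a,b,(a+b)/2,an(a,b),np.linalg.norm(a-b))
g=lambda u,v,z: ray(s,(230+u/5,175+v/5),z)
A,B,C,D=g(350,548,0),g(425,515,0),g(222,378,.016),g(347,515,.016)
print('gauge',A,B,C,D,an(C,D),np.linalg.norm(C-D),np.linalg.norm(A-B))
print('post top corners',g(255,90,.158),g(313,73,.158),g(350,97,.158),g(292,118,.158))
E
```

```text
c [0.4994771  0.01701701 0.022     ] [np.float64(0.08840678153017807), np.float64(0.08826151675180426), np.float64(0.08830649757442283), np.float64(0.08846953688856851)]
edge dirs [np.float64(12.694006820884148), np.float64(12.759449023066315), np.float64(102.97196593389867), np.float64(102.83687078277335)]
zero [0.4531578  0.00614487 0.022     ] -166.79056822513925 0.047578157060986004
ptr [ 0.47660982 -0.01729081  0.032     ] -120.85779449798743 -123.68474192846145
stud [ 0.49066947 -0.00232864  0.063     ] [0.51340284 0.03225175 0.063     ] [0.50203616 0.01496155 0.063     ] -123.32117676849454 0.041383679942808366
gauge [ 0.45405437 -0.23398122  0.        ] [ 0.48583042 -0.23008582  0.        ] [ 0.44594722 -0.13573748  0.016     ] [ 0.45316072 -0.2351257   0.016     ] 94.15119428791213 0.09964965327241865 0.032013922407676115
post top corners [ 0.45355506 -0.17369192  0.158     ] [ 0.47608816 -0.17215554  0.158     ] [ 0.48011511 -0.19433671  0.158     ] [ 0.45682555 -0.19814081  0.158     ]
```

The stand is at (0.4995, 0.017) with yaw about 12.9°. The head is at about +43.4°, and the screw square measures 88.4 mm on all four sides, so the fit is consistent. I'll move over the stud.

>>> {"fn": "carry_out", "kwargs": {
  "targets": [
    [-0.0083, 0.087, 0, 0, 0, 0],
    [-0.0083, 0.087, 0, 0, 0, 0],
    [-0.0083, 0.087, 0, 0, 0, 0],
    [-0.0083, 0.087, 0, 0, 0, 0],
    [0, 0, 0.04, 0, 0, 0.139]
  ],
  "hand": 1
}}

```text
time_s: 0.78
tcp_pos: [0.4995, 0.0168, 0.2163]
eef_rot: [-179.8, 0.1, -98.4]
contact_force: [0.8, 0.1, 1.3]
gripper_width: 0.0876
gripper_force: 0.0
```

>>> {"fn": "carry_out", "kwargs": {
  "targets": [
    [0, 0, 0.06, 0, 0, 0.139],
    [0, 0, 0.06, 0, 0, 0.139],
    [0, 0, 0.06, 0, 0, 0.139],
    [0, 0, 0, 0, 0, 0],
    [0, 0, 0, 0, 0, 0]
  ]
}}

```text
time_s: 1.4
tcp_pos: [0.5016, 0.0167, 0.1255]
eef_rot: [-180.0, 0.0, -123.2]
contact_force: [0.8, -0.7, 0.5]
gripper_width: 0.0877
gripper_force: 0.0
```

>>> {"fn": "carry_out", "kwargs": {
  "targets": [
    [0.002, 0.003, 0.055, 0, 0, 0],
    [0, 0, 0.055, 0, 0, 0],
    [0, 0, 0.052, 0, 0, 0],
    [0, 0, 0, 0, 0, 0],
    [0, 0, 0, 0, 0, 0]
  ]
}}

```text
time_s: 2.02
tcp_pos: [0.5003, 0.017, 0.0451]
eef_rot: [-179.9, 0.1, -123.3]
contact_force: [0.7, 0.0, -0.2]
gripper_width: 0.088
gripper_force: 0.0
```

>>> {"fn": "carry_out", "kwargs": {
  "targets": [
    [0, 0, 0, 0, 0, 0],
    [0, 0, 0, 0, 0, 0],
    [0, 0, 0, 0, 0, 0],
    [0, 0, 0, 0, 0, 0],
    [0, 0, 0, 0, 0, 0]
  ],
  "hand": 0,
  "squeeze": 35
}}

```text
time_s: 2.65
tcp_pos: [0.4991, 0.0166, 0.0436]
eef_rot: [180.0, -0.0, -123.4]
contact_force: [-0.2, -0.0, 0.2]
gripper_width: 0.043
gripper_force: 0.0
```

>>> {"fn": "carry_out", "kwargs": {
  "targets": [
    [0, 0, 0, 0, 0, 0],
    [0, 0, 0, 0, 0, 0],
    [0, 0, 0, 0, 0, 0],
    [0, 0, 0, 0, 0, 0],
    [0, 0, 0, 0, 0, 0]
  ]
}}

```text
time_s: 3.28
tcp_pos: [0.4995, 0.0164, 0.0436]
eef_rot: [-180.0, 0.0, -123.4]
contact_force: [3.5, -2.9, -2.9]
gripper_width: 0.0136
gripper_force: 34.9
```

>>> {"fn": "carry_out", "kwargs": {
  "targets": [
    [0, 0, 0, 0, 0, 0.1455],
    [0, 0, 0, 0, 0, 0.1455],
    [0, 0, 0, 0, 0, 0.1455],
    [0, 0, 0, 0, 0, 0.1455],
    [0, 0, 0, 0, 0, 0.1455]
  ]
}}

```text
time_s: 3.9
tcp_pos: [0.4993, 0.0167, 0.0436]
eef_rot: [180.0, 0.0, -167.3]
contact_force: [1.8, -1.7, -2.6]
gripper_width: 0.014
gripper_force: 35.0
```

>>> {"fn": "carry_out", "kwargs": {
  "targets": [
    [0, 0, 0, 0, 0, 0],
    [0, 0, 0, 0, 0, 0],
    [0, 0, 0, 0, 0, 0],
    [0, 0, 0, 0, 0, 0],
    [0, 0, 0, 0, 0, 0]
  ]
}}

```text
time_s: 4.53
tcp_pos: [0.4993, 0.0167, 0.0436]
eef_rot: [180.0, 0.0, -167.0]
contact_force: [2.2, -0.4, -3.0]
gripper_width: 0.0139
gripper_force: 34.9
```

>>> {"fn": "carry_out", "kwargs": {
  "targets": [
    [0, 0, 0, 0, 0, 0],
    [0, 0, 0, 0, 0, 0],
    [0, 0, 0, 0, 0, 0],
    [0, 0, 0, 0, 0, 0],
    [0, 0, 0, 0, 0, 0]
  ],
  "hand": 1
}}

```text
time_s: 5.15
tcp_pos: [0.4992, 0.0166, 0.0436]
eef_rot: [180.0, -0.0, -167.0]
contact_force: [-0.2, 0.6, 0.4]
gripper_width: 0.0583
gripper_force: 0.0
```

>>> {"fn": "carry_out", "kwargs": {
  "targets": [
    [0, 0, 0, 0, 0, 0],
    [0, 0, -0.12, 0, 0, 0],
    [0, 0, -0.12, 0, 0, 0],
    [0, 0, -0.12, 0, 0, 0],
    [0, 0, 0, 0, 0, 0]
  ]
}}

```text
time_s: 5.78
tcp_pos: [0.5018, 0.0172, 0.2289]
eef_rot: [180.0, 0.6, -167.0]
contact_force: [-0.2, 0.8, -2.4]
gripper_width: 0.0876
gripper_force: 0.0
```

Run:
```python
from h import *
i,im=cap('wrist','w1.png');np.save('w1.npy',i,allow_pickle=True);print(i['eye'],i['attitude'])
```

```text
[ 0.42220467 -0.00179402  0.37865945] [ 1.62106329e+02 -1.69001013e-02  1.03029378e+02]
```

View pics/w1.png

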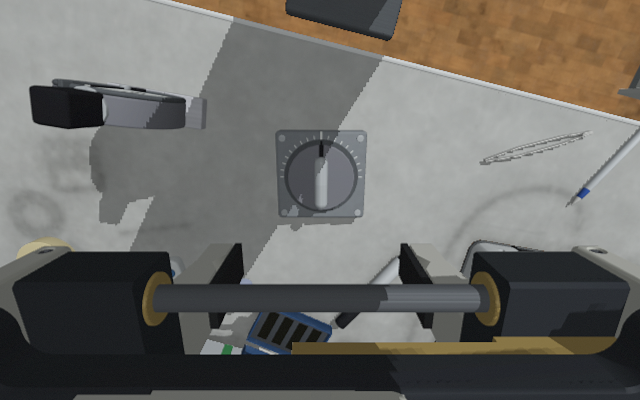

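>>> {"fn": "carry_out", "kwargs": {
  "targets": [
    [0, 0, -0.08, 0, 0, 0.15],
    [0.024, -0.1, 0, 0, 0, 0],
    [0.024, -0.1, 0, 0, 0, 0],
    [0.024, -0.1, 0, 0, 0, 0],
    [0.024, -0.1, 0, 0, 0, 0]
  ]
}}

```text
time_s: 6.45
tcp_pos: [0.4641, -0.1876, 0.2622]
eef_rot: [180.0, -0.1, -176.0]
contact_force: [1.4, 0.1, 0.6]
gripper_width: 0.0877
gripper_force: 0.0
```

Run:
```python
from h import *
i,im=cap('wrist','w2.png');np.save('w2.npy',i,allow_pickle=True);print(i['eye'],i['attitude'],r.get_state()['tcp_pos'],r.get_state()['eef_rot'])
```

```text
[ 0.3843496  -0.19372739  0.41295169] [ 1.62776142e+02 -1.77057756e-02  9.40120401e+01] [ 0.46287093 -0.19155712  0.2620261 ] [-179.96613249   -0.20733986 -176.08223634]
```

View pics/w2.png

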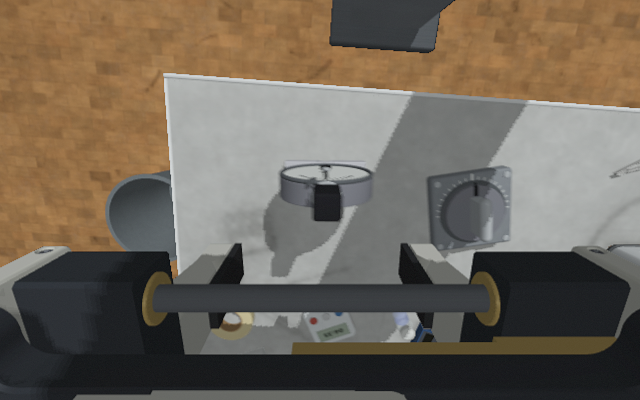

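w1 shows the black pointer on the zero line (both at column 321), so step 1 is done. w2 shows the gauge below the gripper, with its post near (327,200). I'll enlarge it for the gauge pose and the mark.

Run:
```python
import cv2
b=cv2.imread('pics/w2.png')[152:227,273:381]
cv2.imwrite('pics/c3.png',cv2.resize(b,None,fx=7.4,fy=7.4,interpolation=cv2.INTER_CUBIC))
```

```text
(no output)
```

View pics/c3.png

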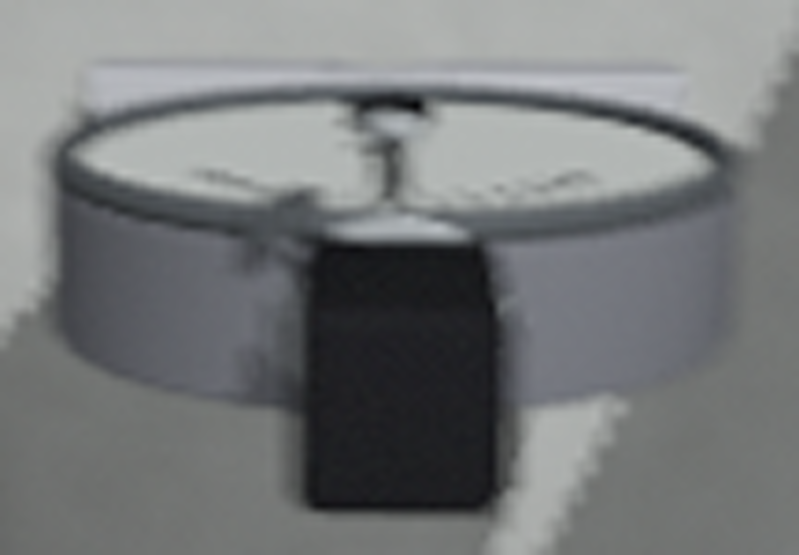

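```bash
python3 - <<'E'
from h import *
w=np.load('w2.npy',allow_pickle=True).item()
f=lambda u,v,z: ray(w,(273+u/7.4,152+v/7.4),z)
Q=[f(u,v,.158) for u,v in((305,325),(495,325),(492,510),(307,510))]
print('post',np.mean(Q,0),[np.linalg.norm(Q[i]-Q[i-1])for i in range(4)])
an=lambda a,b:np.degrees(np.arctan2(*(a-b)[1::-1]))
print('yaw',an(Q[3],Q[0]),an(Q[1],Q[0])-90,an(Q[2],Q[3])-90)
a,b=f(90,62,0.016),f(685,70,.016);print('foot -x edge top?',a,b,an(b,a)-90,np.linalg.norm(a-b),(a+b)/2)
a,b=f(60,165,.07),f(735,165,.07);print('disc',a,b,np.linalg.norm(a-b),(a+b)/2,an(b,a)-90)
E
cat > model.py <<'E'
from h import *
def G(pos,yaw,roll=0): return lambda p: np.array(pos)+R.from_euler('xyz',[roll,0,yaw],degrees=True).apply(p)
E
```

```text
post [ 0.46618987 -0.18249857  0.158     ] [np.float64(0.022575090387310346), np.float64(0.02179096776971359), np.float64(0.022575555579453493), np.float64(0.02175357944864156)]
yaw 4.253837497148107 4.007099770989953 4.005531990128986
foot -x edge top? [ 0.45103196 -0.23445923  0.016     ] [ 0.44523272 -0.1319034   0.016     ] 3.2364626596885273 0.10271966233152323 [ 0.44813234 -0.18318131  0.016     ]
disc [ 0.45787539 -0.23287282  0.07      ] [ 0.4507479  -0.13115919  0.07      ] 0.10196305762137703 [ 0.45431164 -0.182016    0.07      ] 4.008394679654501
```

>>> {"fn": "carry_out", "kwargs": {
  "targets": [
    [-0.007, 0.018, 0.05, 0, 0, 0],
    [0, 0, 0.05, 0, 0, 0],
    [0, 0, 0, 0, 0, 0],
    [0, 0, 0, 0, 0, 0]
  ]
}}

```text
time_s: 7.0
tcp_pos: [0.4683, -0.1771, 0.2138]
eef_rot: [-180.0, -0.0, -176.0]
contact_force: [0.2, -0.5, 0.9]
gripper_width: 0.0877
gripper_force: 0.0
```

>>> {"fn": "carry_out", "kwargs": {
  "targets": [
    [0.0055, -0.0103, 0.03, 0, 0, 0],
    [0, 0, 0.045, 0, 0, 0],
    [0, 0, 0.045, 0, 0, 0],
    [0, 0, 0.04, 0, 0, 0],
    [0, 0, 0, 0, 0, 0]
  ]
}}

```text
time_s: 7.62
tcp_pos: [0.4645, -0.1825, 0.1322]
eef_rot: [180.0, -0.2, -176.0]
contact_force: [0.7, 0.1, -0.8]
gripper_width: 0.0879
gripper_force: 0.0
```

>>> {"fn": "carry_out", "kwargs": {
  "targets": [
    [0, 0, 0, 0, 0, 0],
    [0, 0, 0, 0, 0, 0],
    [0, 0, 0, 0, 0, 0],
    [0, 0, 0, 0, 0, 0],
    [0, 0, 0, 0, 0, 0]
  ],
  "hand": 0,
  "squeeze": 25
}}

```text
time_s: 8.25
tcp_pos: [0.4657, -0.1824, 0.1337]
eef_rot: [180.0, 0.0, -176.0]
contact_force: [0.2, -0.5, 0.0]
gripper_width: 0.0432
gripper_force: 0.0
```

>>> {"fn": "carry_out", "kwargs": {
  "targets": [
    [0, 0, 0, 0, 0, 0],
    [0, 0, 0, 0, 0, 0],
    [0, 0, 0, 0, 0, 0],
    [0, 0, 0, 0, 0, 0],
    [0, 0, 0, 0, 0, 0]
  ]
}}

```text
time_s: 8.88
tcp_pos: [0.4653, -0.1824, 0.1332]
eef_rot: [180.0, -0.0, -176.0]
contact_force: [1.1, -0.5, -4.5]
gripper_width: 0.026
gripper_force: 25.0
```

>>> {"fn": "carry_out", "kwargs": {
  "targets": [
    [0, 0, 0, 0, 0, 0],
    [0, 0, -0.05, 0, 0, 0],
    [0, 0, -0.08, 0, 0, 0],
    [0, 0, -0.084, 0, 0, -0.075],
    [0, 0, 0, 0, 0, -0.075]
  ],
  "squeeze": 40
}}

```text
time_s: 9.5
tcp_pos: [0.4676, -0.1828, 0.2442]
eef_rot: [-179.9, 0.4, -166.8]
contact_force: [-0.4, -0.7, -6.4]
gripper_width: 0.0258
gripper_force: 40.0
```

>>> {"fn": "carry_out", "kwargs": {
  "targets": [
    [-0.0313, 0.0746, 0, 0, 0, 0],
    [-0.0313, 0.0746, 0, 0, 0, 0],
    [-0.0313, 0.0746, 0, 0, 0, 0],
    [-0.0313, 0.0746, 0, 0, 0, 0],
    [-0.0313, 0.0746, 0, 0, 0, 0]
  ]
}}

```text
time_s: 10.12
tcp_pos: [0.4999, 0.0182, 0.2405]
eef_rot: [180.0, -0.0, -167.0]
contact_force: [-0.4, 0.3, -3.7]
gripper_width: 0.0253
gripper_force: 40.0
```

>>> {"fn": "carry_out", "kwargs": {
  "targets": [
    [0, 0, 0, 0, 0, 0],
    [0, 0, 0, 0, 0, 0],
    [0, 0, 0, 0, 0, 0],
    [0, 0, 0, 0, 0, 0],
    [0, 0, 0, 0, 0, 0]
  ]
}}

```text
time_s: 10.75
tcp_pos: [0.4999, 0.0164, 0.2406]
eef_rot: [-180.0, 0.0, -167.1]
contact_force: [0.2, -0.3, -4.6]
gripper_width: 0.0257
gripper_force: 40.0
```

Run:
```python
from h import *
from model import G
w,a=cap('wrist','w3.png'); s,b=cap('scene','s3.png')
T=r.get_state()['tcp_pos'];g=G(T-[0,0,.1332],13.)
ms=(0,.16,.22,.28,.34)
tip=lambda m:g([-.0145,-.045*np.sin(m),.07+.045*np.cos(m)])
out=[]
for n,i,im,k in(('w',w,a,7),('s',s,b,7)):
    P=[proj(i,tip(m)) for m in ms]; c=proj(i,g([-.0145,0,.09])); x0,y0=int(c[0])-28,int(c[1])-42
    print(n,[list(np.round((p-[x0,y0])*k)) for p in P],'centre',np.round((proj(i,g([-.0145,0,.07]))-[x0,y0])*k),'notch',np.round((proj(i,g([-.017,0,.01]))-[x0,y0])*k), x0,y0)
    out.append(cv2.resize(im[y0:y0+85,x0:x0+56,::-1],(392,595),interpolation=cv2.INTER_CUBIC))
cv2.imwrite('pics/m3.png',np.hstack(out))
```

```text
w [[np.float64(203.0), np.float64(396.0)], [np.float64(117.0), np.float64(393.0)], [np.float64(85.0), np.float64(391.0)], [np.float64(54.0), np.float64(388.0)], [np.float64(24.0), np.float64(385.0)]] centre [202. 236.] notch [200.  79.] 293 170
s [[np.float64(192.0), np.float64(218.0)], [np.float64(206.0), np.float64(226.0)], [np.float64(211.0), np.float64(230.0)], [np.float64(217.0), np.float64(235.0)], [np.float64(222.0), np.float64(240.0)]] centre [205. 365.] notch [215. 555.] 230 90
```

View pics/m3.png

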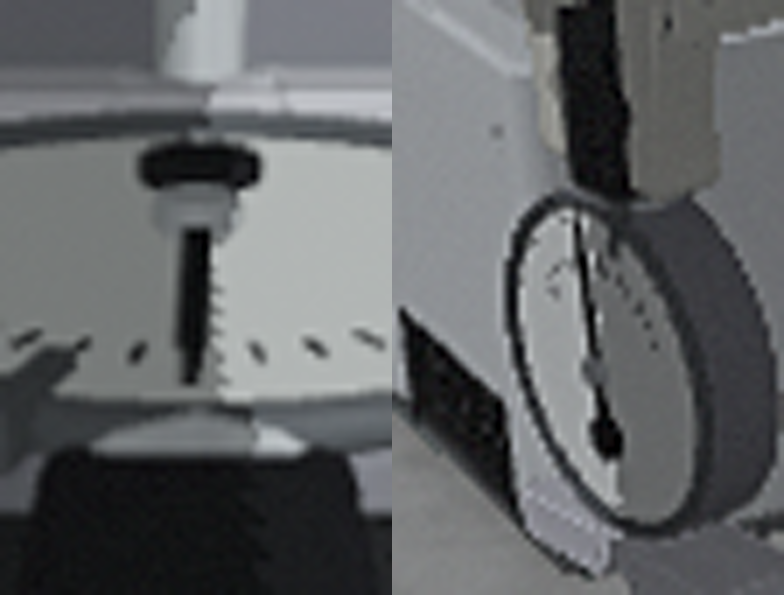

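Hanging plumb, the needle tip is at (190,383) in the wrist half. The set mark tab is to the left, with its inner end near (70,348), so roughly 0.24–0.29 rad. The view is steep, so I'll yaw the gauge to face the scene camera and read the mark more exactly.

>>> {"fn": "carry_out", "kwargs": {
  "targets": [
    [0, 0, -0.08, 0, 0, -0.16],
    [0, 0, -0.08, 0, 0, -0.16],
    [0, 0, 0, 0, 0, -0.16],
    [0, 0, 0, 0, 0, -0.16],
    [0, 0, 0, 0, 0, -0.16]
  ]
}}

```text
time_s: 11.48
tcp_pos: [0.4999, 0.0168, 0.3206]
eef_rot: [180.0, 0.0, -118.7]
contact_force: [-0.1, -0.1, -3.5]
gripper_width: 0.0257
gripper_force: 40.0
```

>>> {"fn": "carry_out", "kwargs": {
  "targets": [
    [0, 0, 0, 0, 0, -0.16],
    [0, 0, 0, 0, 0, 0],
    [0, 0, 0, 0, 0, 0],
    [0, 0, 0, 0, 0, 0],
    [0, 0, 0, 0, 0, 0]
  ]
}}

```text
time_s: 12.1
tcp_pos: [0.5, 0.0169, 0.3205]
eef_rot: [180.0, -0.0, -109.5]
contact_force: [0.3, -0.8, -4.2]
gripper_width: 0.0259
gripper_force: 40.0
```

>>> {"fn": "carry_out", "kwargs": {
  "targets": [
    [0, 0, 0, 0, 0, 0],
    [0, 0, 0, 0, 0, 0],
    [0, 0, 0, 0, 0, 0],
    [0, 0, 0, 0, 0, 0],
    [0, 0, 0, 0, 0, 0]
  ]
}}

```text
time_s: 12.72
tcp_pos: [0.5, 0.0169, 0.3205]
eef_rot: [180.0, -0.0, -109.4]
contact_force: [-0.5, -0.6, -4.3]
gripper_width: 0.0259
gripper_force: 40.0
```

Run:
```python
from h import *
from model import G
s,b=cap('scene','s4.png')
st=r.get_state();T=st['tcp_pos'];print(T,st['eef_rot'],st['joints'])
g=G(T-[0,0,.1332],st['eef_rot'][2]+180)
# undistorted face-on view by homography of the dial plane; 8 px/mm... 
L=.04
for d,x in ((0,-.0145),):
    src=np.float32([proj(s,g([x,-a,.07+h])) for a,h in((-.045,.06),(.045,.06),(.045,-.03),(-.045,-.03))])
    dst=np.float32([[0,0],[585,0],[585,585],[0,585]])   # 6.5 px/mm, left=+y
    im=cv2.warpPerspective(b,cv2.getPerspectiveTransform(src,dst),(585,585),flags=cv2.INTER_CUBIC)
cv2.imwrite('pics/d4.png',im[:,:,::-1])
```

```text
[0.49999772 0.01694086 0.3205785 ] [-1.79999286e+02  1.32361675e-03 -1.09409052e+02] [ 2.44834927e+01  1.10561106e+00 -1.25776995e+01 -4.72162390e-04
 -7.63152572e+01 -4.38924326e+01]
```

View pics/d4.png

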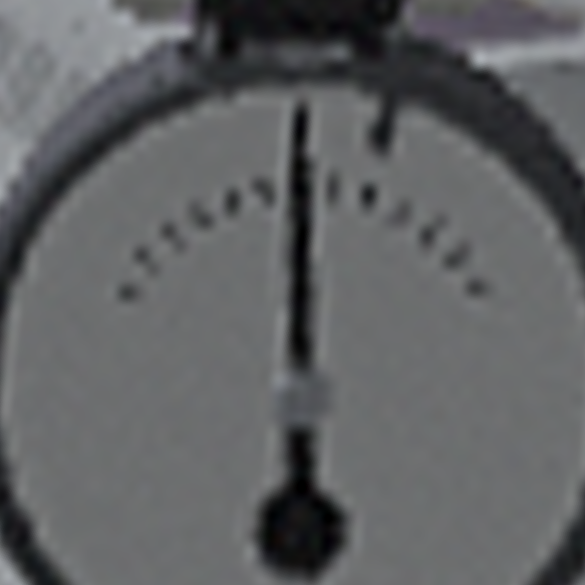

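d4 is a face-on, rectified dial. The pivot is at (301,397), the needle tip at (300,100) and the mark tab runs (390,98)–(378,152). That gives a mark of about 0.295 rad (16.9°). I'll turn back and lower onto the stud.

>>> {"fn": "carry_out", "kwargs": {
  "targets": [
    [0, 0, 0, 0, 0, 0.16],
    [0, 0, 0, 0, 0, 0.16],
    [0, 0, 0, 0, 0, 0.16],
    [0, 0, 0, 0, 0, 0.16],
    [0, 0, 0, 0, 0, 0.16]
  ]
}}

```text
time_s: 13.4
tcp_pos: [0.5, 0.0169, 0.3206]
eef_rot: [180.0, 0.0, -157.7]
contact_force: [0.1, -1.3, -4.3]
gripper_width: 0.0256
gripper_force: 40.0
```

>>> {"fn": "carry_out", "kwargs": {
  "targets": [
    [0, 0, 0.08, 0, 0, 0.16],
    [0, 0, 0.08, 0, 0, 0],
    [0, 0, 0.06, 0, 0, 0],
    [0, 0, 0.02, 0, 0, 0],
    [0, 0, 0, 0, 0, 0]
  ]
}}

```text
time_s: 14.02
tcp_pos: [0.5002, 0.0169, 0.2008]
eef_rot: [-180.0, -0.0, -167.0]
contact_force: [0.8, -0.3, -4.0]
gripper_width: 0.0259
gripper_force: 40.0
```

>>> {"fn": "carry_out", "kwargs": {
  "targets": [
    [0, 0, 0, 0, 0, 0],
    [0, 0, 0, 0, 0, 0],
    [0, 0, 0, 0, 0, 0],
    [0, 0, 0.008, 0, 0, 0],
    [0, 0, 0, 0, 0, 0]
  ]
}}

```text
time_s: 14.65
tcp_pos: [0.4997, 0.0168, 0.1962]
eef_rot: [-180.0, -0.0, -167.0]
contact_force: [1.2, -0.4, -4.2]
gripper_width: 0.0257
gripper_force: 40.0
```

Now lower in small steps until there is contact.

>>> {"fn": "carry_out", "kwargs": {
  "targets": [
    [0, 0, 0.004, 0, 0, 0],
    [0, 0, 0.004, 0, 0, 0],
    [0, 0, 0.003, 0, 0, 0],
    [0, 0, 0, 0, 0, 0],
    [0, 0, 0, 0, 0, 0]
  ]
}}

```text
time_s: 15.28
tcp_pos: [0.5001, 0.0169, 0.1911]
eef_rot: [-180.0, 0.0, -167.0]
contact_force: [-0.4, 0.1, -3.7]
gripper_width: 0.0259
gripper_force: 40.0
```

>>> {"fn": "carry_out", "kwargs": {
  "targets": [
    [0, 0, 0.002, 0, 0, 0],
    [0, 0, 0.002, 0, 0, 0],
    [0, 0, 0, 0, 0, 0],
    [0, 0, 0, 0, 0, 0]
  ]
}}

```text
time_s: 15.78
tcp_pos: [0.5004, 0.0169, 0.1898]
eef_rot: [-180.0, 0.1, -167.0]
contact_force: [-1.0, 0.4, 6.4]
gripper_width: 0.0258
gripper_force: 40.0
```

Seated: the bearing force is about 10 N with almost no side force. I'll rock it about the stud line by 16.9° in ten arc steps (1.69° each, with a 3.93 mm chord).

>>> {"fn": "carry_out", "kwargs": {
  "targets": [
    [0, 0, 0, 0, 0, 0],
    [0, 0, 0, 0, 0, 0],
    [0, 0, 0, 0, 0, 0]
  ]
}}

```text
time_s: 16.15
tcp_pos: [0.5004, 0.0169, 0.1898]
eef_rot: [-180.0, 0.1, -167.0]
contact_force: [-2.8, 0.0, 5.3]
gripper_width: 0.0255
gripper_force: 40.0
```

>>> {"fn": "carry_out", "kwargs": {
  "targets": [
    [0, 0.00785, 0.0001, 0.0282, 0, 0],
    [0, 0.00785, 0.0001, 0.0282, 0, 0],
    [0, 0.00785, 0.0001, 0.0282, 0, 0],
    [0, 0.00785, 0.0001, 0.0282, 0, 0],
    [0, 0, 0, 0, 0, 0]
  ]
}}

```text
time_s: 16.77
tcp_pos: [0.4969, 0.0325, 0.1888]
eef_rot: [-173.2, 0.1, -166.9]
contact_force: [-0.6, -1.3, 4.6]
gripper_width: 0.0259
gripper_force: 40.0
```

>>> {"fn": "carry_out", "kwargs": {
  "targets": [
    [0, 0.00785, 0.0001, 0.0282, 0, 0],
    [0, 0.00785, 0.0001, 0.0282, 0, 0],
    [0, 0.00785, 0.0001, 0.0282, 0, 0],
    [0, 0.00785, 0.0001, 0.0282, 0, 0],
    [0, 0.00785, 0.0001, 0.0282, 0, 0]
  ]
}}

```text
time_s: 17.4
tcp_pos: [0.4927, 0.0512, 0.1851]
eef_rot: [-164.7, 0.1, -167.0]
contact_force: [-0.5, 0.2, 4.2]
gripper_width: 0.0259
gripper_force: 40.0
```

>>> {"fn": "carry_out", "kwargs": {
  "targets": [
    [0, 0.00785, 0.0001, 0.0282, 0, 0],
    [0, 0, 0, 0, 0, 0],
    [0, 0, 0, 0, 0, 0],
    [0, 0, 0, 0, 0, 0],
    [0, 0, 0, 0, 0, 0]
  ]
}}

```text
time_s: 18.02
tcp_pos: [0.4919, 0.0547, 0.184]
eef_rot: [-163.1, 0.1, -167.0]
contact_force: [-0.0, 0.1, 4.9]
gripper_width: 0.0257
gripper_force: 40.0
```

>>> {"fn": "carry_out", "kwargs": {
  "targets": [
    [0, 0, 0, 0, 0, 0],
    [0, 0, 0, 0, 0, 0],
    [0, 0, 0, 0, 0, 0],
    [0, 0, 0, 0, 0, 0],
    [0, 0, 0, 0, 0, 0]
  ]
}}

```text
time_s: 18.65
tcp_pos: [0.4919, 0.0547, 0.184]
eef_rot: [-163.1, 0.1, -167.0]
contact_force: [-0.9, 0.2, 5.5]
gripper_width: 0.0259
gripper_force: 40.0
```

>>> {"fn": "carry_out", "kwargs": {
  "targets": [
    [0, 0, 0, 0, 0, 0],
    [0, 0, 0, 0, 0, 0],
    [0, 0, 0, 0, 0, 0],
    [0, 0, 0, 0, 0, 0],
    [0, 0, 0, 0, 0, 0]
  ]
}}

```text
time_s: 19.27
tcp_pos: [0.4919, 0.0548, 0.1839]
eef_rot: [-163.1, 0.1, -167.0]
contact_force: [-1.2, -0.0, 5.5]
gripper_width: 0.0258
gripper_force: 40.0
```

>>> {"fn": "carry_out", "kwargs": {
  "targets": [
    [0, 0, 0, 0, 0, 0],
    [0, 0, 0, 0, 0, 0],
    [0, 0, 0, 0, 0, 0],
    [0, 0, 0, 0, 0, 0],
    [0, 0, 0, 0, 0, 0]
  ]
}}

```text
time_s: 19.9
tcp_pos: [0.4919, 0.0548, 0.184]
eef_rot: [-163.1, 0.1, -167.0]
contact_force: [-1.1, -0.7, 4.8]
gripper_width: 0.0258
gripper_force: 40.0
```

Run:
```python
from h import *
w,a=cap('wrist','w5.png'); s,b=cap('scene','s5.png')
st=r.get_state();T=st['tcp_pos'];Rt=R.from_euler('xyz',st['eef_rot'],degrees=True)*R.from_euler('y',180,degrees=True)
print(T,st['eef_rot'],st['contact_force'],st['gripper_force'])
g=lambda p:T+Rt.apply(np.array(p)-[0,0,.1332])
print('gauge axes',Rt.as_matrix().round(3).tolist(),'notch',g([0,0,.01]))
out=[]
for i,im in((w,a),(s,b)):
    src=np.float32([proj(i,g([-.0145,-y,.07+h])) for y,h in((-.03,.057),(.03,.057),(.03,-.03),(-.03,-.03))])
    out.append(cv2.warpPerspective(im,cv2.getPerspectiveTransform(src,np.float32([[0,0],[390,0],[390,565],[0,565]])),(390,565),flags=cv2.INTER_CUBIC))
cv2.imwrite('pics/d5.png',np.hstack(out)[:,:,::-1])
```

```text
[0.49187278 0.05475288 0.18396005] [-1.63114740e+02  6.95613680e-02 -1.66999605e+02] [-0.84191467  0.31053088  5.56452207] 40.00355243682861
gauge axes [[0.974, -0.215, -0.066], [0.225, 0.932, 0.283], [0.001, -0.29, 0.957]] notch [0.50006217 0.01991809 0.0660715 ]
```

View pics/d5.png

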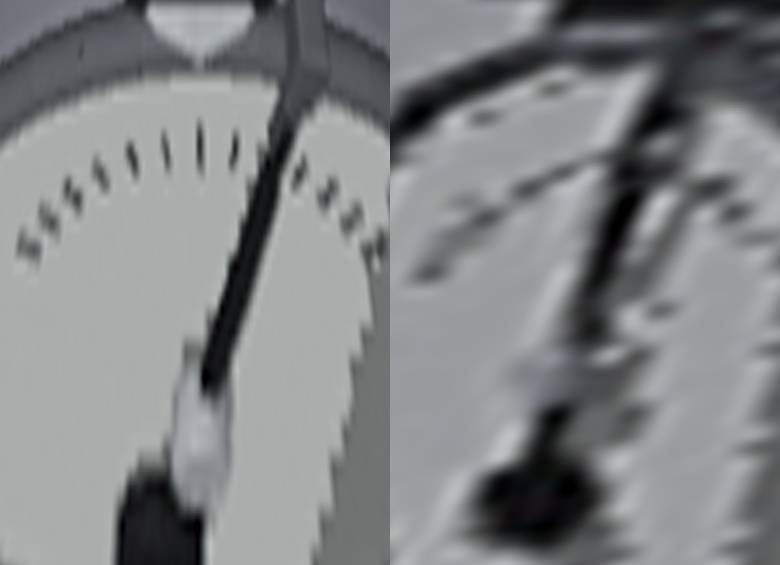

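d5 shows the needle tip, about (288,122), meeting the inner end of the mark tab, about (298,108), in the wrist view. The lateral error is about 1 mm. Everything is at rest and bearing on the stud, so I'll hand in.

```bash
python3 -c "
from plant import r
print(r.close_job())"
```

```text
the job is handed in; nothing more can be done
None
```

I turned the head to its zero line, seated the gauge on the stud and rocked it to 16.9°. The needle was at rest about 1 mm from the set mark when I handed the job in, still held there; no verdict came back.

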